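Open the clamp of a glaze-mill jar whose thread may be left-handed

ROBOT

A 7-joint arm with a two-finger parallel gripper is mounted at the origin on the work surface. World frame = base frame: x ahead of the robot, y to its left, z up, the work surface at z = 0. Lengths are in mm, angles in rad, forces in N, time in s.
With the tool pointing down it reaches from about 400 to 875 mm from the base axis. Payload 4.4 kg.
Tool frame: the origin (TCP) lies midway between the tips of the shut fingers; the grasp point (between the pads) lies 19 mm behind it (ctrl.pinch_z is the distance from the TCP to the grasp point, in mm); z points along the fingers, y is the line along which they close (so a half turn about z gives the same grasp; the last joint's range is limited). The gripper opens to 85 mm and grips with 20 to 120 N. Pads are 22 mm wide; open, the fingers measure 114 mm over their backs; the gripper's body (76 mm by 85 mm) begins 54 mm behind the grasp point. The pads swing forward as they close: fully open they stand 13 mm farther back than shut.
Start: joints at [1.071, 0.628, 0.038, 1.517, -0.027, 0.996, -0.02], TCP at [273.237, -589.796, 231.313] pointing down, gripper open.
Joint ranges: [-3.06, 3.06], [-0.37, 2.12], [-1.25, 1.32], [0.18, 2.47], [-1.1, 4.24], [0.23, 1.98], [-2.94, 2.94]. Speed limits (rad/s): [2.57, 2.57, 3.14, 3.14, 3.14, 3.14, 3.14].

INTERFACE

Orientations are given as [roll, pitch, yaw] about the fixed x, y, z axes, in that order (R = Rz(yaw) Ry(pitch) Rx(roll)).
In Python, from cell import read_state, cams, order, ctrl gives the robot as it stands.
- The arm moves only by the tool move_arm, never from a script. Its argument "targets" is text: rows parted by semicolons, each of 7 numbers parted by spaces: the gripper's target within -1 to 1 (fully open at 1, half-way at 0, shut at -1), then the shift along the tool's x, y, z in cm, then the turn, a rotation vector about the tool's x, y, z in degrees. A call has 1 to 5 rows; each row shifts and turns the commanded pose from where the row before left it, along the tool's axes as they then stand; what a row does not reach is not made up. A row lasts 1/12 s, in which the tool goes at most 41.7 mm and 7.16 degrees, less where a joint would pass 70% of its speed; a pose out of reach is approached as far as the arm can. A call with a gripper value outside its range is refused whole. The fingers move at their own pace and stop on an object; the grip force is fixed at half the most. Time passes only in rows, so rows that do not move let the fingers close. It gives the time, the measured TCP pose, the force, the opening and the grip force at its end, in the units of the state.
- read_state(): the state, without advancing time (a new reading comes with each control period).
- cams.get_image(name): name is "scene" or "top"; returns a dict with "color" (400x640x3 uint8, red, green, blue), "fovy" (degrees; the focal length in pixels is half the picture's height over the tangent of half this angle, whatever the lens; pixels are square), "cx", "cy" (the principal point, pixels), "rvec" (rotation vector, rad) and "tvec" (3), from world to camera coordinates, as OpenCV has them. Camera axes: x right, y down, z forward; pixel columns grow to the right and rows downward; lengths in mm; the calibration is good to about 2 mm. A picture is of the moment at which its call begins. There is no depth.
- order.finish_job(): hands the job in; it is judged then, once.
The state is a dict: "clock": time; "qpos": joint angles; "qd": joint speeds; "tau": joint torques, N m; "eef_pos": TCP position; "tool_rot": TCP orientation; "force": force on the tool from outside, world axes, zero at the start; "torque": the same for the moment, N m; "width": finger opening in mm; "gripper_force": force on a finger pad.
Only numpy, scipy, OpenCV 4.12 (cv2) and the standard library are available. Lean on these libraries where they do the work, as an engineer would, in place of code of your own. Each camera call takes 0.05 s, during which the arm holds its last target. There are 200 camera calls.

TASK

Open the clamp of the glaze-mill jar. The nut on the lid may have a left- or a right-hand thread: take the crank lever by its knob, try it gently both ways to feel which way it gives without straining the springy lever against a tight thread, and back the nut off about half a turn. Then draw the slotted steel strap out from under the nut by its tab, set it down flat in the grey tray with the tab up, and leave the rest of the bench as it is.

Things in the scene. Friction and masses are not known exactly. Their poses are not given: they have to be found in the camera images.
- jar: Fixed squat white glaze-mill jar, 148 mm across, in a grey cradle, with a metal lid 160 mm across whose top is 120 mm above the bench. Origin: centre of the underside, on the axis of lid, stud and nut; z up. At the start the strap's tab, and above it the crank lever, point along its +x. A steel stud 12 mm thick stands in the middle of the lid.
- ledge (a point): Middle of the top of a fixed rib on the lid, 72 mm from the jar's axis along +x, 6 mm thick, 4 mm high, just beyond the strap's tab end; two short cheeks of the same height flank the strap. The strap must be lifted over 4 mm (6 to 7 mm is right) before it can be drawn out over this rib.
- nut (a joint): Turn of the nut, rad, 0 at the start (done up), positive anticlockwise seen from above. The thread's hand varies and cannot be seen: one way the nut is tight and stays near 0; the other way it gives at 0.4 N m and takes up to 1 N m as it rises (4 to 10 N at the knob), to a stop at 3.4 rad. It stays where it is left.
- nut_flange (a point): Underside of the nut's flange (48 mm across), on the jar's axis; it starts 1 mm above the strap, so the strap cannot be lifted. Undone, nut, lever and knob rise together on a coarse thread: 0 until 0.7 rad, then about 1 mm at 1.1, 3 mm at 1.5, 6 mm at 1.9, 8 mm at 2.2 rad, 11 mm at half a turn. The nut's barrel is 30 mm thick.
- lever (a joint): Spring bend of the crank lever relative to the nut, rad, 0 when unloaded, positive anticlockwise; about 12 N m per rad, so 0.1 rad is about 11 N at the knob. More than 0.16 rad (17 to 18 N at the knob) strains it and harms the thread.
- knob_mid (a point): Middle of the black upright crank knob, a cylinder 22 mm across and 42 mm tall that spins freely on the lever's end, 105 mm from the jar's axis, about which it circles; at the start this point is 193 mm above the bench, and it rises with the nut. The lever is a level steel bar 10 mm thick whose top is 22 mm below this point.
- strap: Slotted steel strap, 91 x 40 x 8 mm, 0.2 kg, lying on the lid, forked round the stud. Origin: underside, on the stud's axis when in place; x runs along the strap to the tab end, z up. It reaches from x = -25 to +66 mm; its slot is 16 mm wide and open at the -x end, so it comes out towards its +x: 60 mm of travel clears stud and nut.
- strap_tab (a point): Grip point on the strap's upright steel tab (24 mm along the strap, 10 mm thick across it, 28 mm tall above the strap): on its mid-plane, 20 mm above the strap's upper face, 28 mm above its underside, 50 mm from its origin. The lever passes 5 mm over the tab at the start and is out of the way once the nut is backed off.
- strap_mid (a point): Point in the middle of the strap's length, on its underside, 30 mm from the tab along the strap.
- tray: Fixed open grey plastic tray, 200 (x) x 150 (y) mm outside, 22 mm high, walls and floor 5 mm. Origin: centre of the underside.
- batt: Fixed round plaster batt, 190 mm across, 22 mm high; origin under its centre. Bystander.
- brush: Brush 160 mm long lying on the plaster batt; a bystander, leave alone. Origin at the underside, mid.
- bowl: White bowl 84 mm across, 45 mm high; a bystander, leave alone. Origin at the underside, mid.
- cup: Terracotta cup 72 mm across, 70 mm high; a bystander, leave alone. Origin at the underside, mid.
- glaze_pot: White lidded pot 72 mm across, 85 mm high; a bystander, leave alone. Origin at the underside, mid.
- ladle: Steel spoon 220 mm long; a bystander, leave alone. Origin at the underside, mid.
- wrench: Steel wrench 160 mm long; a bystander, leave alone. Origin at the underside, mid.
- kiln_ring: Terracotta ring 60 mm across, 20 mm high; a bystander, leave alone. Origin at the underside, mid.
Things that resemble listed ones, but are neither listed nor needed, are in the scene too. Leave any brown look-alike of the tray alone.

How it is judged:
By the outcome, as a careful person would: the job done as asked, in the order asked, and still so for the second after the job is handed in, with the robot touching nothing.
It also fails if it takes over 61 s, if anything falls off the work surface, if the arm or the gripper's body presses on something with over 40 N, if the wrist force passes 120 N, or if a joint passes its speed limit or range.

## Working session

There is one attempt and no reset: what is moved stays moved. The work goes in short steps, Python scripts to look and compute and a tool call to move; the robot and the scene stay as the last step left them, time stands still between calls to the robot, and variables do not carry over. Pictures are saved under pics/ and viewed, at most 10 in all, crops included, and the job is handed in when it is done.

Besides the shell and the picture viewer there is one more tool, called after ">>>" as a command line: name --argument value ..., lists and objects as JSON in quotes. move_arm: Moves the arm, as the interface text tells. Its arguments: {"type":"object","properties":{"targets":{"type":"string"}},"required":["targets"]}

```bash
mkdir -p pics; cat > h.py <<'E'
import numpy as np, cv2
from cell import read_state, cams, order, ctrl
def cam(n):
    d=cams.get_image(n); f=200/np.tan(np.radians(d['fovy'])/2)
    K=np.array([[f,0,d['cx']],[0,f,d['cy']],[0,0,1]]); R=cv2.Rodrigues(np.array(d['rvec'],float))[0]; t=np.array(d['tvec'],float).ravel()
    return d['color'],K,R,t
def atz(c,uv,z):
    _,K,R,t=c; r=R.T@np.linalg.inv(K)@np.array([*uv,1.]); o=-R.T@t
    return o+r*(z-o[2])/r[2]
def proj(c,p):
    _,K,R,t=c; q=K@(R@np.array(p,float)+t); return q[:2]/q[2]
def save(n,im,s=1,box=None):
    if box: im=im[box[1]:box[3],box[0]:box[2]]
    cv2.imwrite('pics/'+n,cv2.resize(im[:,:,::-1],None,fx=s,fy=s,interpolation=cv2.INTER_CUBIC))
E
python3 - <<'E'
from h import *
for n in('scene','top'):
    c=cam(n); save(n+'0.png',c[0],1.25); print(n,c[1][0,0],-c[2].T@c[3],c[2][2])
print(read_state(),ctrl.pinch_z)
E
```

```text
scene 410.954288195992 [ 918.41580722  468.9445711  1037.70537646] [-0.37312131 -0.40951333 -0.83251386]
top 473.3375632607032 [ 332.28690159    1.4831147  1257.54150057] [ 0.14318054  0.00969808 -0.98964907]
{'clock': 0.1, 'qpos': array([ 1.07123648,  0.62922987,  0.03841156,  1.51828469, -0.02703851,
        0.99631988, -0.01998196]), 'qd': array([-0.00034288, -0.00144662, -0.00150678, -0.00176236, -0.0007408 ,
       -0.00054776, -0.00082924]), 'tau': array([ 1.82552678e-03, -5.64539945e+01,  1.22995343e+00, -1.93974620e+01,
        1.12611821e-02,  5.42805632e-03,  5.69507193e-06]), 'eef_pos': array([ 272.99920486, -589.25756264,  230.49050275]), 'tool_rot': array([-3.13986690e+00, -3.51192037e-05,  4.33783378e-01]), 'force': array([-0.59275936,  0.18834788, -0.80654997]), 'torque': array([ 0.02012873,  0.02940549, -0.0113927 ]), 'gripper_force': 0.0, 'width': 85.37741983041815} 18.700000000000003
```

View pics/scene0.png

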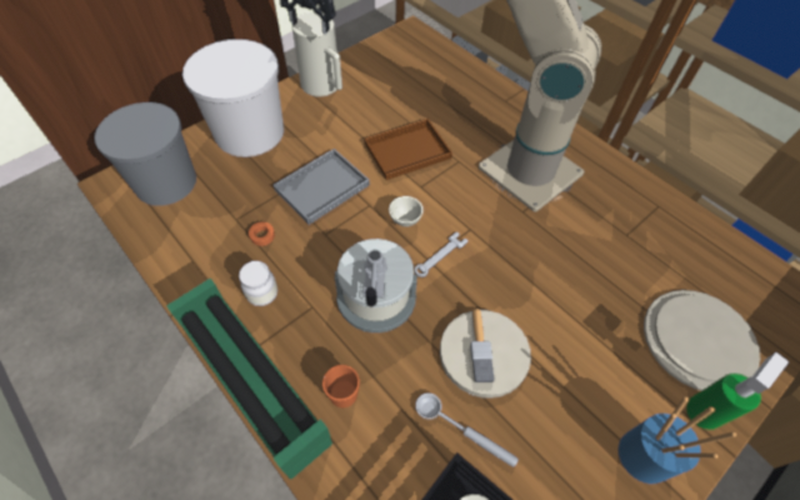

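View pics/top0.png

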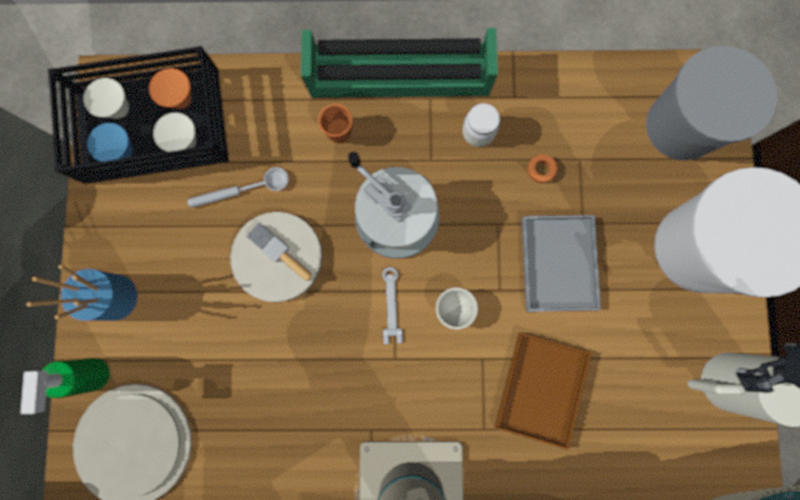

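The top view shows the jar near (397,211), the knob at (354,159), and the grey tray at (561,263). In the scene view the knob is at (371,297). Next I'll enlarge crops of the jar.

```bash
python3 - <<'E'
from h import *
c=cam('top'); a=c[0][110:215,260:375]
d=cam('scene'); b=d[0][180:270,255:345]
A=cv2.resize(a,(400,365),interpolation=2); B=cv2.resize(b,(365,365),interpolation=2)
save('crop1.png',np.hstack([A,B]))
s=1.25
print('lid', atz(c,(397/s,209/s),120),'knob top', atz(c,(354/s,159/s),210),'scene knob',atz(d,(371/s,296/s),200))
for p in[(523,217),(596,216),(600,310),(526,311)]: print('tray',atz(c,np.array(p)/s,22))
E
```

```text
lid [561.99208115  23.01030202 120.        ] knob top [637.46220315  99.55613837 210.        ] scene knob [642.06071958 103.73799286 200.        ]
tray [ 562.59977929 -242.01736195   22.        ]
tray [ 563.66464696 -396.2333909    22.        ]
tray [ 365.9836006  -394.25307187   22.        ]
tray [ 364.74660678 -241.45654946   22.        ]
```

View pics/crop1.png

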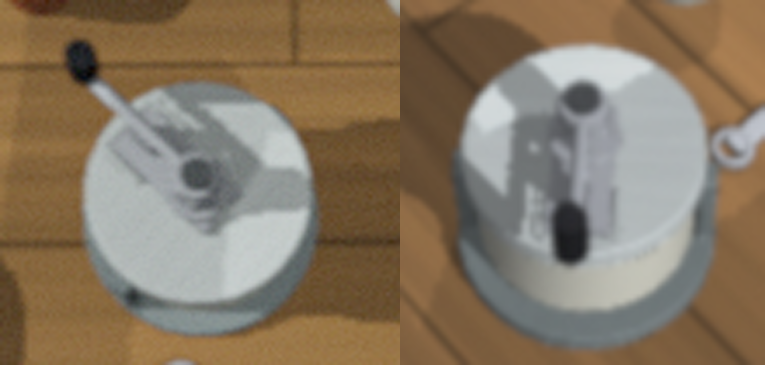

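The crop shows the knob centred at (81,61) in the left half and (571,233) in the right. The lid ellipse is centred near (199,193) and (583,151). The lever points to the upper left in the top view.

```bash
python3 - <<'E'
from h import *
from scipy.optimize import least_squares
c=cam('top'); d=cam('scene')
def tri(a,b): return least_squares(lambda p:np.r_[proj(c,p)-a,proj(d,p)-b],[600,50,150]).x
print('knob',tri((283.3,127.5),(297.2,237.5)),atz(c,(283.3,127.5),193),atz(d,(297.2,237.5),193))
print('lid',tri((317.2,165.5),(300.2,217.2)),atz(c,(317.2,165.5),120),atz(d,(300.2,217.2),120))
s=read_state();print(s['eef_pos'],s['tool_rot'])
E
```

```text
knob [640.92263758 101.77269043 192.97973296] [641.69458338 100.91057489 193.        ] [640.227921   102.71725201 193.        ]
lid [568.13350939  24.50333942 109.41706565] [566.24082162  23.97438727 120.        ] [571.83936566  29.95906156 120.        ]
[ 273.17813519 -589.61490766  230.99327038] [-3.14099966e+00 -2.53002319e-05  4.33787127e-01]
```

>>> move_arm --targets "1 0 0 -1 0 0 -7; 1 0 0 -1 0 0 -7; 1 0 0 0 0 0 -7; 1 3.7 -1.1 0 0 0 0; 1 3.7 -1.1 0 0 0 0"

```text
clock: 0.72
eef_pos: [307.2, -522.6, 251.0]
tool_rot: [3.141, 0.001, 0.795]
force: [1.5, -0.1, 0.0]
width: 85.5
gripper_force: 0.0
```

>>> move_arm --targets "1 3.7 -1.1 0 0 0 0; 1 3.7 -1.1 0 0 0 0; 1 3.7 -1.1 0 0 0 0; 1 3.7 -1.1 0 0 0 0; 1 3.7 -1.1 0 0 0 0"

```text
clock: 1.13
eef_pos: [398.9, -348.7, 251.5]
tool_rot: [3.141, -0.0, 0.8]
force: [0.7, -0.9, -0.0]
width: 85.3
gripper_force: 0.0
```

>>> move_arm --targets "1 3.7 -1.1 0 0 0 0; 1 3.7 -1.1 0 0 0 0; 1 3.7 -1.1 0 0 0 0; 1 3.7 -1.1 0 0 0 0; 1 3.7 -1.1 0 0 0 0"

```text
clock: 1.55
eef_pos: [488.4, -177.6, 251.6]
tool_rot: [3.141, -0.0, 0.8]
force: [1.7, -1.1, -0.3]
width: 85.4
gripper_force: 0.0
```

>>> move_arm --targets "1 3.7 -1.1 0 0 0 0; 1 3.7 -1.1 0 0 0 0; 1 3.7 -1.1 0 0 0 0; 1 3.7 -1.1 0 0 0 0; 1 3.7 -1.1 0 0 0 0"

```text
clock: 1.97
eef_pos: [577.7, -6.4, 251.5]
tool_rot: [3.141, -0.0, 0.8]
force: [-0.2, 0.0, -0.3]
width: 85.5
gripper_force: 0.0
```

>>> move_arm --targets "1 2.7 -0.7 0 0 0 0; 1 0 0 0 0 0 0; 1 0 0 0 0 0 0"

```text
clock: 2.22
eef_pos: [591.2, 18.3, 251.0]
tool_rot: [-3.141, -0.0, 0.804]
force: [-0.8, -1.0, -0.5]
width: 85.3
gripper_force: 0.0
```

>>> move_arm --targets "1 3.2 -0.7 0 0 0 0; 1 3.2 -0.7 0 0 0 0; 1 3.1 -0.8 0 0 0 0; 1 0 0 1.3 0 0 0; 1 0 0 0 0 0 0"

```text
clock: 2.63
eef_pos: [640.1, 99.8, 236.1]
tool_rot: [-3.139, 0.003, 0.802]
force: [-1.0, -1.4, -2.1]
width: 85.2
gripper_force: 0.0
```

```bash
python3 - <<'E'
from h import *
c=cam('top'); d=cam('scene')
print(read_state()['eef_pos'],proj(c,[641,102,193]),proj(d,[641,102,193]))
A=cv2.resize(c[0][85:205,240:375],(405,360),interpolation=2); B=cv2.resize(d[0][170:270,250:350],(360,360),interpolation=2)
save('crop2.png',np.hstack([A,B]))
E
```

```text
[640.55241938  96.89595908 237.81478969] [282.82907704 127.79387232] [296.74782631 237.48499312]
```

View pics/crop2.png

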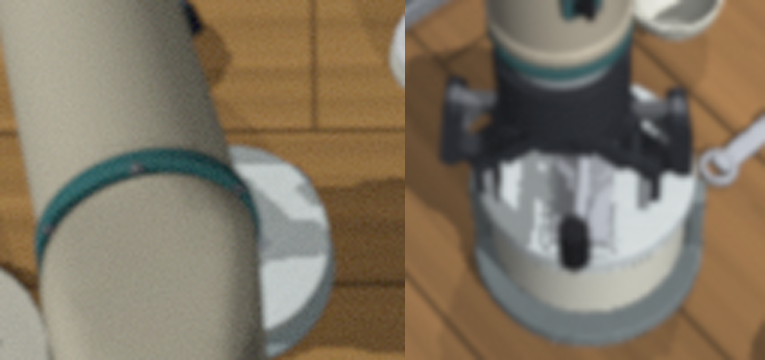

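The gripper straddles the knob evenly: fingertips are at about (487,200) and (655,200), and the knob is at (573,242). I'll descend and close.

>>> move_arm --targets "1 0.2 -0.2 2 0 0 0; 1 0 0 2 0 0 0; 1 0 0 1.8 0 0 0; 1 0 0 0 0 0 0; 1 0 0 0 0 0 0"

```text
clock: 3.15
eef_pos: [640.8, 100.1, 180.5]
tool_rot: [3.142, 0.002, 0.798]
force: [0.0, -0.1, 0.4]
width: 85.7
gripper_force: 0.0
```

```bash
python3 -c "
from h import *
s=read_state();print(s['eef_pos'],s['force'],s['tool_rot'])"
```

```text
[640.83084064 100.09763121 180.46780067] [ 0.04837334 -0.11160563  0.39925796] [3.14150788e+00 1.88530266e-03 7.97784513e-01]
```

>>> move_arm --targets "-0.3 0 0 0 0 0 0; -0.3 0 0 0 0 0 0; -1 0 0 0 0 0 0; -1 0 0 0 0 0 0; -1 0 0 0 0 0 0"

```text
clock: 3.57
eef_pos: [641.6, 102.4, 181.0]
tool_rot: [3.141, -0.001, 0.8]
force: [-0.1, -0.2, -0.0]
width: 25.9
gripper_force: 0.0
```

>>> move_arm --targets "-1 0 0 0 0 0 0; -1 0 0 0 0 0 0; -1 0 0 0 0 0 0"

```text
clock: 3.82
eef_pos: [641.7, 102.4, 180.8]
tool_rot: [3.141, -0.001, 0.8]
force: [1.0, 0.4, 3.2]
width: 20.2
gripper_force: 58.5
```

>>> move_arm --targets "-1 0 -0.2 0 0 0 0; -1 0 -0.2 0 0 0 0; -1 0 0 0 0 0 0; -1 0 0 0 0 0 0"

```text
clock: 4.15
eef_pos: [639.3, 104.6, 180.8]
tool_rot: [3.14, -0.001, 0.8]
force: [1.5, -2.1, 4.5]
width: 20.8
gripper_force: 58.6
```

>>> move_arm --targets "-1 0 -0.2 0 0 0 0; -1 0 -0.2 0 0 0 0; -1 0 0 0 0 0 0; -1 0 0 0 0 0 0"

```text
clock: 4.48
eef_pos: [636.5, 107.1, 180.7]
tool_rot: [3.139, -0.001, 0.8]
force: [4.3, -3.7, 2.5]
width: 20.3
gripper_force: 58.7
```

>>> move_arm --targets "-1 0 0.4 0 0 0 0; -1 0 0.4 0 0 0 0; -1 0 0 0 0 0 0; -1 0 0 0 0 0 0"

```text
clock: 4.82
eef_pos: [640.7, 103.5, 180.5]
tool_rot: [-3.139, -0.0, 0.801]
force: [0.6, -0.4, 7.4]
width: 20.3
gripper_force: 59.1
```

>>> move_arm --targets "-1 0 0.2 0 0 0 0; -1 0 0.2 0 0 0 0; -1 0 0 0 0 0 0; -1 0 0 0 0 0 0"

```text
clock: 5.15
eef_pos: [642.6, 101.7, 180.5]
tool_rot: [-3.138, 0.0, 0.801]
force: [-1.0, -0.2, 7.4]
width: 20.5
gripper_force: 59.2
```

>>> move_arm --targets "-1 0 0.2 0 0 0 0; -1 0 0.2 0 0 0 0; -1 0 0 0 0 0 0; -1 0 0 0 0 0 0"

```text
clock: 5.48
eef_pos: [644.7, 99.7, 180.4]
tool_rot: [-3.136, 0.001, 0.802]
force: [-2.7, 2.1, 7.6]
width: 20.4
gripper_force: 59.3
```

>>> move_arm --targets "-1 0 0.2 0 0 0 0; -1 0 0.2 0 0 0 0; -1 0 0 0 0 0 0; -1 0 0 0 0 0 0"

```text
clock: 5.82
eef_pos: [646.8, 97.5, 180.3]
tool_rot: [-3.134, 0.001, 0.802]
force: [-4.1, 2.7, 9.3]
width: 20.2
gripper_force: 59.4
```

>>> move_arm --targets "-1 0 0.2 0 0 0 0; -1 0 0.1 0 0 0 0; -1 0 0 0 0 0 0; -1 0 0 0 0 0 0"

```text
clock: 6.15
eef_pos: [648.4, 95.9, 180.2]
tool_rot: [-3.133, 0.002, 0.802]
force: [-4.2, 2.5, 9.6]
width: 20.4
gripper_force: 59.5
```

>>> move_arm --targets "-1 0 0.2 -0.1 0 0 0; -1 0 0.2 -0.1 0 0 0; -1 0 0 0 0 0 0; -1 0 0 0 0 0 0"

```text
clock: 6.48
eef_pos: [651.3, 92.0, 180.8]
tool_rot: [-3.134, 0.003, 0.802]
force: [-4.3, 3.1, 1.7]
width: 20.6
gripper_force: 58.6
```

Clockwise is the loosening direction: the force levels off near 5 N while the knob keeps moving. Next I'll tabulate the arc.

```bash
python3 - <<'E'
import numpy as np
a=np.linspace(.132,3.17,41); n=np.maximum(a-.06,0)
z=np.interp(n,[0,.7,1.1,1.5,1.9,2.2,3.14],[0,0,1,3,6,8,11])/10
P=np.c_[10.5*np.cos(a),10.5*np.sin(a),-z]; Q=np.round(P,2); D=np.diff(Q,axis=0)
for i in range(0,40,5): print('; '.join('-1 %g %g %g 0 0 0'%tuple(np.round(r,2)+0.) for r in D[i:i+5]), ' ->',Q[i+5]*10)
E
```

```text
-1 -0.14 0.79 0 0 0 0; -1 -0.19 0.77 0 0 0 0; -1 -0.25 0.76 0 0 0 0; -1 -0.31 0.73 0 0 0 0; -1 -0.37 0.71 0 0 0 0  -> [91.5 51.4 -0. ]
-1 -0.41 0.68 0 0 0 0; -1 -0.47 0.65 0 0 0 0; -1 -0.51 0.61 0 0 0 0; -1 -0.56 0.57 -0.01 0 0 0; -1 -0.6 0.52 -0.02 0 0 0  -> [66.  81.7 -0.3]
-1 -0.64 0.48 -0.02 0 0 0; -1 -0.68 0.42 -0.02 0 0 0; -1 -0.7 0.38 -0.02 0 0 0; -1 -0.73 0.32 -0.03 0 0 0; -1 -0.75 0.26 -0.04 0 0 0  -> [ 31.  100.3  -1.6]
-1 -0.77 0.21 -0.03 0 0 0; -1 -0.79 0.15 -0.04 0 0 0; -1 -0.79 0.08 -0.04 0 0 0; -1 -0.79 0.03 -0.04 0 0 0; -1 -0.8 -0.03 -0.06 0 0 0  -> [ -8.4 104.7  -3.7]
-1 -0.79 -0.1 -0.06 0 0 0; -1 -0.79 -0.15 -0.05 0 0 0; -1 -0.76 -0.21 -0.06 0 0 0; -1 -0.75 -0.27 -0.06 0 0 0; -1 -0.73 -0.33 -0.05 0 0 0  -> [-46.6  94.1  -6.5]
-1 -0.7 -0.38 -0.05 0 0 0; -1 -0.67 -0.43 -0.05 0 0 0; -1 -0.64 -0.49 -0.05 0 0 0; -1 -0.59 -0.53 -0.02 0 0 0; -1 -0.56 -0.57 -0.03 0 0 0  -> [-78.2  70.1  -8.5]
-1 -0.51 -0.61 -0.02 0 0 0; -1 -0.46 -0.65 -0.03 0 0 0; -1 -0.41 -0.69 -0.02 0 0 0; -1 -0.36 -0.71 -0.02 0 0 0; -1 -0.3 -0.74 -0.03 0 0 0  -> [-98.6  36.1  -9.7]
-1 -0.24 -0.75 -0.02 0 0 0; -1 -0.19 -0.78 -0.03 0 0 0; -1 -0.13 -0.79 -0.02 0 0 0; -1 -0.07 -0.79 -0.03 0 0 0; -1 -0.01 -0.8 -0.02 0 0 0  -> [-105.    -3.   -10.9]
```

>>> move_arm --targets "-1 -0.14 0.79 0 0 0 0; -1 -0.19 0.77 0 0 0 0; -1 -0.25 0.76 0 0 0 0; -1 -0.31 0.73 0 0 0 0; -1 -0.37 0.71 0 0 0 0"

```text
clock: 6.9
eef_pos: [669.1, 58.8, 180.9]
tool_rot: [-3.131, 0.002, 0.803]
force: [-6.6, 6.3, 4.0]
width: 20.3
gripper_force: 59.1
```

>>> move_arm --targets "-1 0 0 0 0 0 0; -1 0 0 0 0 0 0"

```text
clock: 7.07
eef_pos: [669.4, 57.6, 181.1]
tool_rot: [-3.132, 0.002, 0.802]
force: [-5.7, 5.0, 4.5]
width: 20.6
gripper_force: 59.2
```

>>> move_arm --targets "-1 -0.46 0.65 0 0 0 0; -1 -0.5 0.63 0 0 0 0; -1 -0.52 0.6 0 0 0 0; -1 -0.56 0.57 -0.03 0 0 0; -1 -0.6 0.52 -0.03 0 0 0"

```text
clock: 7.48
eef_pos: [673.7, 22.1, 182.1]
tool_rot: [-3.131, -0.004, 0.804]
force: [-3.7, 10.5, 2.8]
width: 20.8
gripper_force: 59.1
```

>>> move_arm --targets "-1 0 0 0 0 0 0"

```text
clock: 7.57
eef_pos: [673.6, 19.7, 182.2]
tool_rot: [-3.132, -0.003, 0.802]
force: [-4.7, 7.6, 5.1]
width: 20.7
gripper_force: 59.3
```

>>> move_arm --targets "-1 -0.66 0.44 -0.03 0 0 0; -1 -0.69 0.38 -0.03 0 0 0; -1 -0.7 0.36 -0.03 0 0 0; -1 -0.73 0.32 -0.03 0 0 0; -1 -0.75 0.26 -0.04 0 0 0"

```text
clock: 7.98
eef_pos: [664.5, -15.8, 184.0]
tool_rot: [-3.135, -0.008, 0.804]
force: [2.9, 8.9, -0.4]
width: 20.5
gripper_force: 58.6
```

>>> move_arm --targets "-1 0 0 0 0 0 0"

```text
clock: 8.07
eef_pos: [663.7, -18.1, 184.1]
tool_rot: [-3.136, -0.005, 0.802]
force: [-0.1, 9.0, 2.9]
width: 20.6
gripper_force: 59.1
```

>>> move_arm --targets "-1 -0.77 0.21 -0.02 0 0 0; -1 -0.79 0.15 -0.02 0 0 0; -1 -0.79 0.08 -0.03 0 0 0; -1 -0.79 0.03 -0.03 0 0 0; -1 -0.8 -0.03 -0.04 0 0 0"

```text
clock: 8.48
eef_pos: [642.6, -48.5, 185.8]
tool_rot: [-3.141, -0.01, 0.804]
force: [5.0, 8.3, -1.6]
width: 20.7
gripper_force: 58.7
```

>>> move_arm --targets "-1 0 0 0 0 0 0"

```text
clock: 8.57
eef_pos: [641.1, -50.1, 186.0]
tool_rot: [-3.14, -0.007, 0.802]
force: [2.4, 8.4, 2.1]
width: 20.3
gripper_force: 59.1
```

>>> move_arm --targets "-1 -0.79 -0.1 -0.06 0 0 0; -1 -0.79 -0.15 -0.05 0 0 0; -1 -0.76 -0.21 -0.06 0 0 0; -1 -0.75 -0.27 -0.06 0 0 0; -1 -0.73 -0.33 -0.05 0 0 0"

```text
clock: 8.98
eef_pos: [609.1, -71.0, 188.4]
tool_rot: [3.139, -0.009, 0.803]
force: [8.1, 6.0, -6.1]
width: 20.3
gripper_force: 58.8
```

>>> move_arm --targets "-1 0 0 0 0 0 0"

```text
clock: 9.07
eef_pos: [607.4, -71.7, 188.6]
tool_rot: [3.141, -0.006, 0.802]
force: [5.8, 5.3, -1.5]
width: 20.7
gripper_force: 59.0
```

>>> move_arm --targets "-1 -0.7 -0.38 -0.05 0 0 0; -1 -0.67 -0.43 -0.05 0 0 0; -1 -0.64 -0.49 -0.05 0 0 0; -1 -0.59 -0.53 -0.02 0 0 0; -1 -0.56 -0.57 -0.03 0 0 0"

```text
clock: 9.48
eef_pos: [570.3, -79.1, 190.5]
tool_rot: [3.137, -0.007, 0.802]
force: [9.7, 2.9, -7.5]
width: 20.3
gripper_force: 59.0
```

>>> move_arm --targets "-1 0 0 0 0 0 0"

```text
clock: 9.57
eef_pos: [568.7, -79.1, 190.7]
tool_rot: [3.138, -0.006, 0.802]
force: [7.0, 2.1, -2.3]
width: 20.3
gripper_force: 59.2
```

>>> move_arm --targets "-1 -0.51 -0.61 -0.02 0 0 0; -1 -0.46 -0.65 -0.02 0 0 0; -1 -0.41 -0.69 -0.02 0 0 0; -1 -0.36 -0.71 -0.02 0 0 0; -1 -0.3 -0.74 -0.02 0 0 0"

```text
clock: 9.98
eef_pos: [532.4, -72.1, 192.3]
tool_rot: [3.133, -0.007, 0.801]
force: [9.6, -2.2, -3.6]
width: 20.8
gripper_force: 59.7
```

>>> move_arm --targets "-1 -0.24 -0.75 -0.02 0 0 0; -1 -0.19 -0.78 -0.02 0 0 0; -1 -0.13 -0.79 -0.02 0 0 0; -1 -0.07 -0.79 -0.02 0 0 0; -1 -0.01 -0.8 -0.02 0 0 0"

```text
clock: 10.4
eef_pos: [498.7, -51.5, 193.2]
tool_rot: [3.134, -0.003, 0.799]
force: [8.7, -6.5, -2.2]
width: 20.7
gripper_force: 60.0
```

>>> move_arm --targets "-1 0 0 0 0 0 0; -1 0 0 0 0 0 0; -1 0 0 0 0 0 0"

```text
clock: 10.65
eef_pos: [497.8, -50.7, 193.2]
tool_rot: [3.136, -0.002, 0.8]
force: [4.8, -5.1, 1.2]
width: 20.6
gripper_force: 59.8
```

>>> move_arm --targets "-1 0 0.3 0 0 0 0; -1 0 0.3 0 0 0 0; -1 0 0 0 0 0 0; 0.3 0 0 0 0 0 0; 0.3 0 0 0 0 0 0"

```text
clock: 11.07
eef_pos: [497.9, -52.4, 192.0]
tool_rot: [-3.138, 0.002, 0.8]
force: [0.1, -0.1, 0.2]
width: 43.6
gripper_force: 0.0
```

>>> move_arm --targets "0.3 0 0 0 0 0 0; 0.3 0 0 0 0 0 0; 0.3 0 0 0 0 0 0; 0.3 0 0 -2 0 0 0; 0.3 0 0 -3 0 0 0"

```text
clock: 11.48
eef_pos: [496.9, -52.8, 240.7]
tool_rot: [-3.136, 0.005, 0.801]
force: [1.1, 0.1, 0.3]
width: 55.1
gripper_force: 0.0
```

>>> move_arm --targets "0.3 0 0 -3 0 0 0; 0.3 0 -3 0 0 0 0; 0.3 0 -4 0 0 0 0; 0.3 0 -4 0 0 0 0; 0.3 0 -4 0 0 0 0"

```text
clock: 11.9
eef_pos: [390.1, 52.2, 272.6]
tool_rot: [-3.141, 0.0, 0.799]
force: [-0.3, 1.7, 0.3]
width: 55.5
gripper_force: 0.0
```

>>> move_arm --targets "0.3 0 -4 0 0 0 0; 0.3 0 0 0 0 0 0; 0.3 0 0 0 0 0 0"

```text
clock: 12.15
eef_pos: [361.7, 80.3, 272.9]
tool_rot: [3.142, 0.0, 0.805]
force: [0.1, -1.4, 0.3]
width: 55.7
gripper_force: 0.0
```

```bash
python3 - <<'E'
from h import *
c=cam('top'); d=cam('scene')
print(read_state()['eef_pos'])
A=cv2.resize(c[0][110:215,260:375],(400,365),interpolation=2); B=cv2.resize(d[0][180:270,255:345],(365,365),interpolation=2)
save('crop3.png',np.hstack([A,B]))
p=[568+50*np.cos(.803),26+50*np.sin(.803),156]
u,v=proj(c,p),proj(d,p); print((u-[260,110])*400/115,(v-[255,180])*365/90+[400,0])
E
```

```text
[363.75900578  78.83522707 272.85307386]
[142.30742351 130.66640737] [577.16687303 182.32582156]
```

View pics/crop3.png

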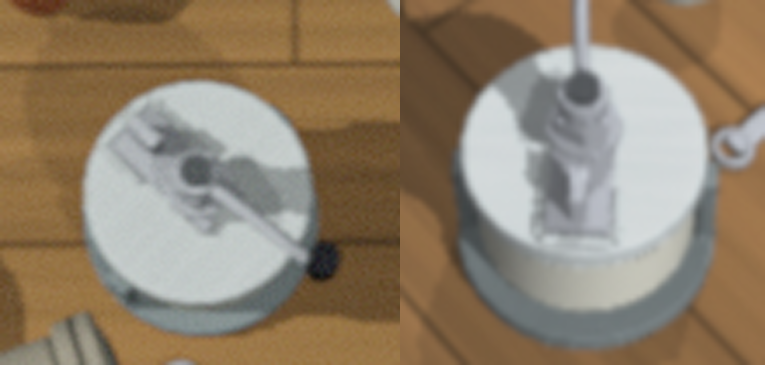

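The lever now points the opposite way, at (322,260). The tab is visible at (147,135) and (577,185), within about 2 mm of the prediction. I'll move above the tab.

>>> move_arm --targets "0.3 2.56 3.07 0 0 0 0; 0.3 2.56 3.07 0 0 0 0; 0.3 2.56 3.07 0 0 0 0; 0.3 2.56 3.07 0 0 0 0; 0.3 2.56 3.07 0 0 0 0"

```text
clock: 12.67
eef_pos: [565.2, 61.8, 272.1]
tool_rot: [3.141, 0.001, 0.797]
force: [0.2, 0.4, -0.2]
width: 55.3
gripper_force: 0.0
```

>>> move_arm --targets "0.3 2.56 3.07 0 0 0 0; 0.3 0 0 3 0 0 0; 0.3 0 0 3 0 0 0; 0.3 0 0 3 0 0 0; 0.3 0 0 0 0 0 0"

```text
clock: 13.08
eef_pos: [598.9, 58.3, 176.1]
tool_rot: [-3.135, 0.01, 0.798]
force: [-1.1, -0.6, -0.1]
width: 55.6
gripper_force: 0.0
```

>>> move_arm --targets "0.3 0 0 0 0 0 0; 0.3 0 0 0 0 0 0"

```text
clock: 13.25
eef_pos: [603.7, 60.4, 183.8]
tool_rot: [3.14, -0.001, 0.799]
force: [0.2, -0.2, 0.1]
width: 55.4
gripper_force: 0.0
```

```bash
python3 - <<'E'
from h import *
d=cam('scene'); s=read_state()
print(s['eef_pos'],s['tool_rot'])
save('crop4.png',d[0],4,(245,150,345,260))
E
```

```text
[604.02923119  60.71245618 184.54858463] [ 3.13938661e+00 -2.57831331e-03  7.99248511e-01]
```

View pics/crop4.png

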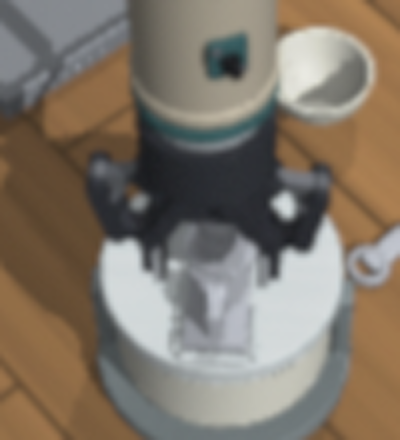

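Fingers at about 150 and 275 straddle the tab at 213 evenly. I'll descend and grip.

>>> move_arm --targets "0.3 0 -0.1 2 0 0 0; 0.3 0 0 2 0 0 0; 0.3 0 0 1.3 0 0 0; 0.3 0 0 0 0 0 0; 0.3 0 0 0 0 0 0"

```text
clock: 13.72
eef_pos: [602.6, 61.8, 131.2]
tool_rot: [3.14, -0.002, 0.8]
force: [0.7, 0.9, 0.9]
width: 55.4
gripper_force: 0.0
```

>>> move_arm --targets "0.3 0 0 0 0 0 0; -0.4 0 0 0 0 0 0; -0.4 0 0 0 0 0 0; -1 0 0 0 0 0 0; -1 0 0 0 0 0 0"

```text
clock: 14.13
eef_pos: [602.2, 61.8, 130.6]
tool_rot: [3.14, -0.001, 0.8]
force: [2.8, 0.4, 0.9]
width: 8.9
gripper_force: 58.7
```

>>> move_arm --targets "-1 0 0 0 0 0 0; -1 0 0 0 0 0 0; -1 0 0 0 0 0 0"

```text
clock: 14.38
eef_pos: [602.3, 61.8, 130.5]
tool_rot: [3.141, -0.001, 0.8]
force: [-0.1, -0.6, 5.0]
width: 9.0
gripper_force: 59.7
```

Gripped (9 mm, the tab's thickness). Now lift 6.5 mm.

>>> move_arm --targets "-1 0 0 -0.2 0 0 0; -1 0 0 -0.2 0 0 0; -1 0 0 -0.25 0 0 0; -1 0 0 0 0 0 0; -1 0 0 0 0 0 0"

```text
clock: 14.8
eef_pos: [601.5, 61.8, 136.1]
tool_rot: [-3.141, 0.0, 0.8]
force: [-0.1, -0.7, -1.6]
width: 9.1
gripper_force: 58.7
```

>>> move_arm --targets "-1 0 0 -0.1 0 0 0; -1 0.4 0 0 0 0 0; -1 0.6 0 0 0 0 0; -1 0.6 0 0 0 0 0; -1 0 0 0 0 0 0"

```text
clock: 15.22
eef_pos: [614.1, 75.4, 137.3]
tool_rot: [3.141, -0.002, 0.802]
force: [0.5, 0.1, -1.8]
width: 9.1
gripper_force: 58.6
```

>>> move_arm --targets "-1 0.9 0 0 0 0 0; -1 0.9 0 0 0 0 0; -1 0.9 0 0 0 0 0; -1 0.9 0 0 0 0 0; -1 0 0 0 0 0 0"

```text
clock: 15.63
eef_pos: [639.5, 102.0, 137.3]
tool_rot: [-3.142, -0.003, 0.803]
force: [0.6, -0.3, -2.5]
width: 8.9
gripper_force: 58.6
```

>>> move_arm --targets "-1 1 0 0 0 0 0; -1 1 0 0 0 0 0; -1 1 0 0 0 0 0; -1 0 0 0 0 0 0; -1 0 0 -1 0 0 0"

```text
clock: 16.05
eef_pos: [657.4, 121.1, 145.4]
tool_rot: [-3.139, 0.003, 0.801]
force: [-0.8, -1.0, -2.4]
width: 9.3
gripper_force: 58.6
```

>>> move_arm --targets "-1 0 0 -3 0 0 0; -1 0 0 -3 0 0 0; -1 0 0 -3 0 0 0; -1 0 0 -3 0 0 0; -1 0 0 0 0 0 0"

```text
clock: 16.47
eef_pos: [662.1, 120.9, 275.3]
tool_rot: [3.134, -0.01, 0.799]
force: [0.8, -0.1, -0.1]
width: 8.9
gripper_force: 58.8
```

>>> move_arm --targets "-1 0 0 0 0 0 0; -1 0 0 0 0 0 0"

```text
clock: 16.63
eef_pos: [657.9, 119.9, 267.1]
tool_rot: [-3.141, 0.001, 0.8]
force: [0.3, 0.3, -2.4]
width: 8.9
gripper_force: 58.7
```

>>> move_arm --targets "-1 -3.5 1.38 0 0 0 0; -1 -3.5 1.38 0 0 0 0; -1 -3.5 1.38 0 0 0 0; -1 -3.5 1.38 0 0 0 0; -1 -3.5 1.38 0 0 0 0"

```text
clock: 17.05
eef_pos: [584.0, -54.7, 265.5]
tool_rot: [-3.139, 0.003, 0.8]
force: [0.9, -1.1, -2.1]
width: 9.0
gripper_force: 58.7
```

>>> move_arm --targets "-1 -3.5 1.38 0 0 0 0; -1 -3.5 1.38 0 0 0 0; -1 -3.5 1.38 0 0 0 0; -1 -3.5 1.38 0 0 0 0; -1 -3.5 1.38 0 0 0 0"

```text
clock: 17.47
eef_pos: [511.6, -227.9, 265.7]
tool_rot: [-3.138, 0.001, 0.8]
force: [0.3, -0.7, -0.7]
width: 8.6
gripper_force: 58.7
```

>>> move_arm --targets "-1 -3.5 1.38 0 0 0 0; -1 -3.5 1.38 0 0 0 0; -1 0 0 3 0 0 0; -1 0 0 3 0 0 0; -1 0 0 3 0 0 0"

```text
clock: 17.88
eef_pos: [483.2, -296.8, 175.2]
tool_rot: [-3.14, 0.001, 0.798]
force: [0.5, 0.7, -2.9]
width: 9.1
gripper_force: 58.8
```

>>> move_arm --targets "-1 0 0 3 0 0 0; -1 0 0 3 0 0 0; -1 0 0 3 0 0 0; -1 0 0 0 0 0 0; -1 0 0 0 0 0 0"

```text
clock: 18.3
eef_pos: [482.9, -295.0, 85.2]
tool_rot: [-3.136, 0.002, 0.8]
force: [0.5, -0.3, -0.7]
width: 9.1
gripper_force: 58.8
```

```bash
python3 - <<'E'
from h import *
d=cam('scene'); c=cam('top'); s=read_state()
print(s['eef_pos'],s['tool_rot'])
save('crop5.png',np.hstack([c[0][120:280,390:550],d[0][60:220,170:330]]),2.4)
E
```

```text
[ 485.60796565 -296.36174387   88.21957959] [ 3.14043316e+00 -3.73162362e-04  8.00259831e-01]
```

View pics/crop5.png

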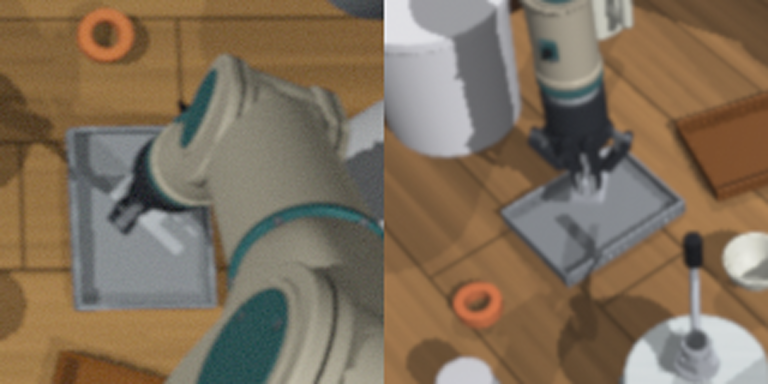

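The strap hangs over the tray, with the fork end at (180,248) in the left half and inside the walls. I'll lower it.

>>> move_arm --targets "-1 0 0 2.5 0 0 0; -1 0 0 2.5 0 0 0; -1 0 0 1.7 0 0 0; -1 0 0 0 0 0 0; -1 0 0 0 0 0 0"

```text
clock: 18.82
eef_pos: [485.7, -296.4, 21.4]
tool_rot: [3.14, -0.0, 0.8]
force: [0.1, 0.4, -0.9]
width: 9.2
gripper_force: 58.8
```

>>> move_arm --targets "-1 0 0 0.2 0 0 0; -1 0 0 0.2 0 0 0; -1 0 0 0 0 0 0; -1 0 0 0 0 0 0"

```text
clock: 19.15
eef_pos: [485.6, -296.4, 17.1]
tool_rot: [3.14, -0.0, 0.8]
force: [0.1, 1.2, -1.2]
width: 9.0
gripper_force: 58.8
```

>>> move_arm --targets "-1 0 0 0.1 0 0 0; -1 0 0 0.1 0 0 0; -1 0 0 0 0 0 0; -1 0 0 0 0 0 0"

```text
clock: 19.48
eef_pos: [485.5, -296.3, 15.5]
tool_rot: [3.14, -0.0, 0.8]
force: [-1.8, 1.2, 7.9]
width: 8.8
gripper_force: 60.5
```

Contact (8 N). Release and withdraw.

>>> move_arm --targets "-0.3 0 0 0 0 0 0; -0.1 0 0 0 0 0 0; -0.1 0 0 0 0 0 0; -0.1 0 0 0 0 0 0; -0.1 0 0 0 0 0 0"

```text
clock: 19.9
eef_pos: [485.0, -296.0, 14.1]
tool_rot: [-3.141, 0.0, 0.8]
force: [-1.0, 0.2, -0.6]
width: 37.9
gripper_force: 0.0
```

>>> move_arm --targets "-0.1 0 0 -1 0 0 0; -0.1 0 0 -2 0 0 0; -0.1 0 0 -3 0 0 0; -0.1 0 0 -3 0 0 0; -0.1 0 0 -3 0 0 0"

```text
clock: 20.32
eef_pos: [484.7, -295.9, 136.0]
tool_rot: [-3.141, 0.0, 0.8]
force: [0.4, -1.0, -0.2]
width: 38.1
gripper_force: 0.0
```

>>> move_arm --targets "0 0 0 -3 0 0 0; 0 0 0 -3 0 0 0; 0 -4 0 0 0 0 0; 0 -4 0 0 0 0 0; 0 0 0 0 0 0 0"

```text
clock: 20.73
eef_pos: [421.9, -361.1, 195.5]
tool_rot: [3.141, 0.007, 0.789]
force: [-0.5, -0.5, 0.5]
width: 42.8
gripper_force: 0.0
```

```bash
python3 - <<'E'
from h import *
d=cam('scene'); c=cam('top'); s=read_state()
print(s['eef_pos'],s['force'])
save('end.png',np.hstack([c[0][80:300,250:560],d[0][60:280,170:430]]),1.4)
E
```

```text
[ 427.43688132 -355.31334684  194.97303625] [ 1.69673739  0.22426283 -0.1887161 ]
```

View pics/end.png

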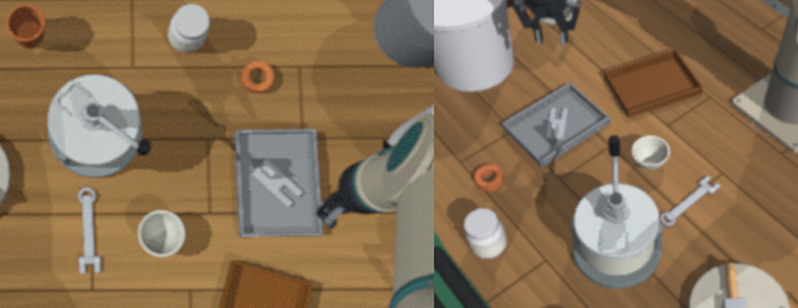

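The strap lies flat in the grey tray at about (277,185) with its tab up, the lid is clear, and the bystanders haven't moved.

```bash
python3 -c "
from cell import order
print(order.finish_job())"
```

```text
the job is handed in; nothing more can be done
None
```

The job is handed in: the nut proved left-handed (it gave clockwise) and was backed off about half a turn, and the strap was drawn out and now lies flat, tab up, in the grey tray, with the bystanders in view unmoved.

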